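# Put the cordless table lamp together

### The job

Put the table lamp together: stand its aluminium body in the tapered sleeve of the weighted base and press it straight down until the sleeve has gone fully home against its stop, with no more than about 15 N. Then set the shade on top of the body so that it sits level and centred on its cone, pressing no more than lightly, and let go. Leave the other things on the table alone.

Things in the scene. Friction and masses are not known exactly. Their poses are not given: they have to be found in the camera images.
- lamp_base: Heavy dark steel lamp base, immovable: a disc 140 mm across, 12 mm thick, with a round collar 90 mm across whose top is 50 mm above the table. Origin at the centre of its underside, z up. A black rubber sleeve slides in the collar: an upright funnel, mouth 52 mm across, narrowing downward (15.5 degrees from the axis, 34 mm deep).
- sleeve (a joint): How far the rubber sleeve has been pushed down, in m. 0: as it starts; 0.004: fully home on a hard stop. It takes about 8 N downward (the body's own weight counts) to slide it, and it stays where it is left. With the sleeve up its mouth stands 4 to 19 mm above the collar: that height is set differently each time, is not measured, and must be seen or felt.
- base_rim (a point): Centre of the collar's top, on the sleeve's axis, 50 mm above the table. The body's underside, seated centrally, is first 28 to 13 mm below this point (as the sleeve's height is set), and 4 mm lower when home. Off-centre, the cone jams on one wall and stands too high unless it can shift sideways. The wedging makes the contact force some 1.3 times the downward push.
- lamp_body: Lamp body, a turned aluminium part 128 mm tall, about 0.25 kg (varies), standing upright. Origin at the centre of its underside, z up its axis. Foot: a cone 34 mm across at the bottom, 54 mm at 36 mm height, matching the sleeve. From 48 to 100 mm height a column 42 mm across, to be gripped. Above that a cone from 42 to 22 mm across at the top.
- body_tip (a point): Centre of the top of the lamp body, 128 mm above its underside on its axis. With the shade seated, the shade's rim plane is about 50 mm below this point.
- shade: Conical aluminium shade, 124 mm across at the rim, 62 mm at its flat top 58 mm higher, about 0.15 kg (varies), standing on its rim. Origin at the centre of the rim plane, z up. On the top a knob 24 mm across, 34 mm tall, to be gripped. Inside, a bore (mouth 39 mm across, 26 mm above the rim plane, narrowing upward 19.7 degrees from the axis) fits the cone on the body.
- shade_knob (a point): Centre of the top of the shade's knob, 92 mm above the rim plane.
- tumbler: Bystander: drinking glass 72 mm across, 95 mm tall, origin at the centre of its underside.
- paint_tin: Bystander: tin 66 mm across, 105 mm tall, origin at the centre of its underside.
- tape_roll: Bystander: roll of tape lying flat, 90 mm across, 25 mm tall, origin at the centre of its underside.
Mind the look-alikes: they are no part of the job. Of the things that look like the shade, the largest one is meant.

How it is judged (in metres and radians):
On the way:
1. the lamp body stands in the sleeve, centred and upright, and the sleeve is pressed home, before the shade goes on (value of joint sleeve above 0.0032 m and horizontal distance between lamp_body and lamp_base below 0.0025 m and angle between lamp_body's own z axis and vertical below 0.05 rad and z of lamp_body in the frame of lamp_base below 0.036 m and horizontal distance between shade and lamp_base above 0.1 m), for 0.2 s.
At the end, for the whole second after the job is handed in: Sleeve down at least 3.2 of its 4 mm; body within 2.5 mm of the base's axis, upright within 0.05 rad, its underside under 36 mm above the base's; shade's rim plane 70 to 81.5 mm above the body's underside, within 4 mm of its tip's centre, level within 0.06 rad; both at rest (value of joint sleeve above 0.0032 m and horizontal distance between lamp_body and lamp_base below 0.0025 m and angle between lamp_body's own z axis and vertical below 0.05 rad and z of lamp_body in the frame of lamp_base below 0.036 m and z of shade in the frame of lamp_body between 0.07 and 0.0815 m and horizontal distance between shade and body_tip below 0.004 m and angle between shade's own z axis and vertical below 0.06 rad and linear speed of each of shade, lamp_body below 0.01 m/s); the robot touches nothing.
It fails at once if the contact force between the body and the base passes 25 N (contact force between lamp_body and lamp_base above 25 N).
It fails at once if the shade is pressed onto the body with more than 20 N of contact force (contact force between shade and lamp_body above 20 N).
It fails at once if a bystander is moved more than 20 mm (distance of any of tumbler, paint_tin, tape_roll from where it was at the start of the episode above 0.02 m).
It also fails if it takes over 72 s, if anything falls off the work surface, if the arm or the gripper's body presses on something with over 40 N, if the wrist force passes 120 N, or if a joint passes its speed limit or range.

### The arm

A 6-joint arm with a two-finger parallel gripper is mounted at the origin on the work surface. World frame = base frame: x ahead of the robot, y to its left, z up, the work surface at z = 0. Lengths are in m, angles in degrees, forces in N, time in s.
With the tool pointing down it reaches from about 0.4 to 0.825 m from the base axis. Payload 7 kg.
Tool frame: the origin (TCP) lies on the centre line of the jaws, within the pads' length; the fingertips stand 14 mm ahead of it and the grasp point (between the pads) lies 5 mm behind it; z points along the fingers, x is the direction in which the jaws open and shut, and the axes are right-handed (so a half turn about z gives the same grasp; the last joint's range is limited). The gripper opens to 88 mm and grips with 3 to 60 N. Pads are 19 mm wide; open, the fingers measure 130 mm over their backs; the gripper's body (78 mm by 193 mm) begins 47 mm behind the grasp point.
Start: joints at [16.507, 20.546, 0.682, 0, -70.136, -16.507], TCP at [0.675, -0, 0.241] pointing down, gripper open.
Joint ranges: [-176.03, 176.03], [-82.01, 121.73], [-58.28, 71.71], [-173.87, 95.51], [-174.79, -0.11], [-173.66, 173.66]. Speed limits (degrees/s): [136.94, 136.94, 172.46, 180, 180, 180].

### API

Orientations are given as [roll, pitch, yaw] about the fixed x, y, z axes, in that order (R = Rz(yaw) Ry(pitch) Rx(roll)).
In Python, from plant import * gives the robot as it stands.
- The arm moves only by the shell command python3 -m handwheel 'ROWS' [OPENING]. ROWS is JSON, a list of rows, each a list of 2 entries, a list of its own where there are three numbers: the shift along the tool's x, y, z each as a share of 0.2 m, from -1 to 1, then the turn, a rotation vector about the tool's x, y, z each as a share of 360 degrees, from -1 to 1. In form: [[[tx, ty, tz], [ax, ay, az]], ...]. A call has 1 to 5 rows; each row is the pose to reach, as a shift and turn from the pose commanded when the call began, along the tool's axes at that moment, turning the shorter way round; what a row does not reach only later rows make up. A row lasts 1/12 s, in which the tool goes at most 41.7 mm and 7.16 degrees, less where a joint would pass 70% of its speed; a pose out of reach is approached as far as the arm can. A call with a number of a shift or a turn outside -1 to 1 is refused whole. A call with a gripper value outside its range is refused whole. OPENING is the closure, from -1 (fully open) to 1 (shut), set as the call begins (- or left out, the last holds). The fingers move at their own pace and stop on an object; the grip force is fixed at half the most. Time passes only in rows, so rows that repeat a pose let the fingers close. It gives the time, the measured TCP pose, the force and the opening at its end, in the units of the state.
- get_obs(): the state, without advancing time (a new reading comes with each control period).
- snapshot(name): name is "scene" or "side" or "wrist"; returns a dict with "color" (420x560x3 uint8, red, green, blue), "z_map" (420x560 float32, m along the optical axis (not along the pixel's ray), 0 where there is no reading), "intrinsics" (3x3 intrinsics, pixels), "distortion" ([k1, k2, p1, p2, k3] as OpenCV has them; the pictures are not rectified), "rvec" (rotation vector, rad) and "tvec" (3), from world to camera coordinates, as OpenCV has them. Camera axes: x right, y down, z forward; pixel columns grow to the right and rows downward; lengths in m; the calibration is good to about 2 mm. A picture is of the moment at which its call begins.
- close_job(): hands the job in, once; it reports no verdict.
The state is a dict: "clock": time; "joint_pos": joint angles; "qvel": joint speeds; "tau": joint torques, N m; "tool_pos": TCP position; "orientation": TCP orientation; "force": force on the tool from outside, world axes, zero at the start; "moment": the same for the moment, N m; "opening": finger opening in m.
Only numpy, scipy, OpenCV 4.12 (cv2) and the standard library are available. Lean on these libraries where they do the work, as an engineer would, in place of code of your own. Each camera call takes 0.05 s, during which the arm holds its last target. There are 200 camera calls.

## Working session

There is one attempt and no reset: what is moved stays moved. The work goes in short steps, Python scripts to look and compute and a shell command to move; the robot and the scene stay as the last step left them, time stands still between calls to the robot, and variables do not carry over. Pictures are saved under pics/ and viewed, about 8 in all and at most 12, crops included, and the job is handed in when it is done.

```bash
ls; mkdir -p pics
cat > h.py <<'E'
from plant import *
import numpy as np, cv2
from scipy.spatial.transform import Rotation as R
def world(s,u,v,d=None):
    K,D=np.array(s["intrinsics"]),np.array(s["distortion"],float)
    u=np.atleast_1d(u).astype(float);v=np.atleast_1d(v).astype(float)
    z=s["z_map"][v.astype(int),u.astype(int)] if d is None else d
    p=cv2.undistortPoints(np.stack([u,v],1)[:,None],K,D)[:,0]
    c=np.c_[p*z[:,None],z]
    M=cv2.Rodrigues(np.array(s["rvec"],float))[0]
    return (c-np.array(s["tvec"]).ravel())@M
def cloud(s):
    v,u=np.mgrid[0:420,0:560]
    w=world(s,u.ravel(),v.ravel()).reshape(420,560,3)
    w[s["z_map"]<=0]=np.nan
    return w
def save(s,n,crop=None,k=1):
    im=s["color"][...,::-1]
    if crop: a,b,c,d=crop; im=im[b:d,a:c]
    cv2.imwrite("pics/"+n,cv2.resize(im,None,fx=k,fy=k,interpolation=cv2.INTER_CUBIC))
def to_tool(p):
    o=get_obs();Rm=R.from_euler('xyz',o["orientation"],degrees=True)
    return Rm.inv().apply(np.array(p)-o["tool_pos"])/0.2
E
python3 - <<'E'
from h import *
o=get_obs();print(o)
a=snapshot("scene");b=snapshot("side")
np.save("s.npy",a,allow_pickle=True);np.save("d.npy",b,allow_pickle=True)
save(a,"a.png");save(b,"b.png")
for s in(a,b):
    M=cv2.Rodrigues(np.array(s["rvec"],float))[0];print(-M.T@np.array(s["tvec"]).ravel())
    w=cloud(s);print(np.nanmin(w.reshape(-1,3),0),np.nanmax(w.reshape(-1,3),0))
E
```

```text
pics
{'clock': 0.0, 'joint_pos': array([ 1.65056931e+01,  2.05912235e+01,  6.33690336e-01, -1.98998712e-02,
       -7.01368742e+01, -1.65075228e+01]), 'qvel': array([-0.05530556,  0.03180764, -0.05580804, -0.02757864, -0.04900625,
        0.03518201]), 'tau': array([-8.00930356e-04, -5.82726967e+01,  2.93058443e+01,  6.99745238e+00,
        6.93249181e-03, -2.06530804e-04]), 'tool_pos': array([ 6.74526362e-01, -4.27341762e-05,  2.39625128e-01]), 'orientation': array([-1.79991108e+02, -9.58319895e-02,  1.79991386e+02]), 'force': array([ 0.02452707, -0.41296676, -0.04374812]), 'moment': array([-0.0106408 , -0.04774509,  0.01317934]), 'opening': 0.0878606927886558}
[ 1.220001   -0.35203776  0.91428257]
[-2.10366042 -0.98714497 -0.77355387] [1.12191023 2.11242603 0.6683337 ]
[0.15742003 0.35029488 0.68031435]
[ 0.03689617 -2.01095692 -0.77146674] [2.19722707 0.56236018 0.55271569]
```

View pics/a.png

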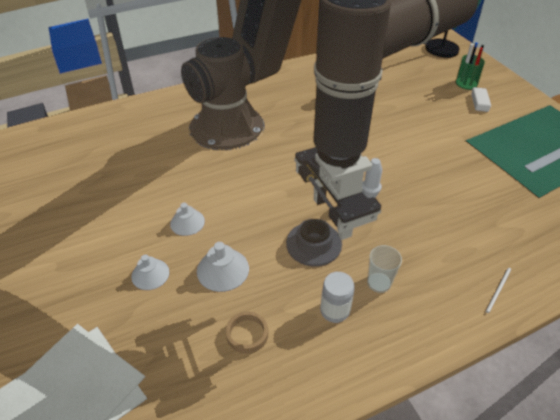

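View pics/b.png

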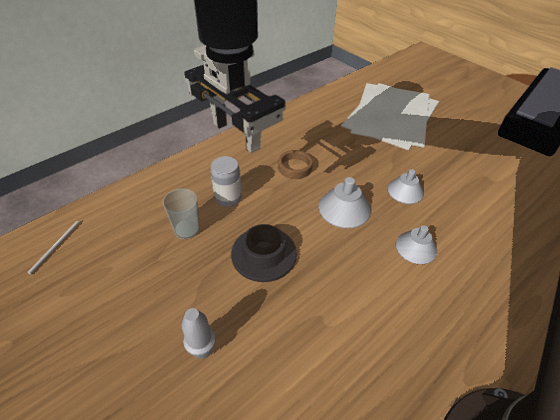

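Scene: the shade candidates are at (221,262), (186,217) and (149,270); in the side view, (345,200), (408,185) and (418,242). The first is visibly the largest. The base is at scene (315,240) / side (264,245). The body is seen only in the side view, at (198,330). Tumbler, tin and tape are near the base. Next I measure these by depth and circle fits.

Run:
```python
from h import *
from scipy.optimize import least_squares
a=np.load("s.npy",allow_pickle=True).item();b=np.load("d.npy",allow_pickle=True).item()
def fit(P,r=None):
    f=lambda q:np.hypot(P[:,0]-q[0],P[:,1]-q[1])-(q[2] if r is None else r)
    q=least_squares(f,[*np.median(P[:,:2],0),.03],loss="soft_l1",f_scale=.001);return q.x.round(4),len(P)
W={"scene":cloud(a),"side":cloud(b)}
def reg(n,c,h):
    w=W[n][c[1]-h:c[1]+h,c[0]-h:c[0]+h].reshape(-1,3);return w[np.isfinite(w).all(1)]
for n,c,h,lab in [("scene",(221,262),35,"shade"),("side",(345,200),38,"shade"),("scene",(186,217),22,"s2"),("scene",(149,270),22,"s3"),("scene",(315,240),32,"base"),("side",(264,245),36,"base"),("side",(198,330),28,"body"),("scene",(338,297),25,"tin"),("side",(226,182),25,"tin"),("scene",(247,331),25,"tape"),("side",(183,213),25,"tumbler")]:
    p=reg(n,c,h);print(lab,n,"zmax",np.sort(p[:,2])[-5:].round(4), "table",np.percentile(p[:,2],5).round(4))
    for lo in np.arange(.005,.13,.01):
        q=p[(p[:,2]>lo)&(p[:,2]<lo+.01)]
        if len(q)>15: print("  z%.3f"%(lo+.005),*fit(q))
s=cv2.resize(a["color"][190:300,110:350,::-1],None,fx=3,fy=3,interpolation=cv2.INTER_CUBIC)
cv2.imwrite("pics/c.png",s)
s=cv2.resize(b["color"][210:290,220:310,::-1],None,fx=6,fy=6,interpolation=cv2.INTER_CUBIC)
cv2.imwrite("pics/e.png",s)
```

```text
shade scene zmax [0.094  0.0942 0.0942 0.0944 0.095 ] table -0.0025
  z0.010 [ 0.4903 -0.1956  0.1001] 383
  z0.020 [ 0.5371 -0.2012  0.0531] 308
  z0.030 [ 0.5386 -0.201   0.0459] 260
  z0.040 [ 0.5387 -0.201   0.0399] 224
  z0.050 [ 0.5388 -0.2013  0.034 ] 196
  z0.060 [ 0.5378 -0.2012  0.0242] 353
  z0.070 [ 0.5397 -0.2018  0.0104] 27
  z0.080 [242.5488 -40.113  245.2694] 30
  z0.090 [ 0.5406 -0.2019  0.0089] 83
shade side zmax [0.0937 0.0938 0.094  0.0941 0.0944] table -0.0015
  z0.010 [ 0.5384 -0.2019  0.059 ] 335
  z0.020 [ 0.5396 -0.2037  0.0547] 309
  z0.030 [ 0.5376 -0.2018  0.0465] 276
  z0.040 [ 0.5366 -0.2006  0.0391] 211
  z0.050 [ 0.5365 -0.2004  0.0331] 190
  z0.060 [ 0.5373 -0.2016  0.0235] 318
  z0.070 [ 0.5354 -0.1996  0.0096] 30
  z0.080 [ 0.5364 -0.2005  0.0107] 33
  z0.090 [ 0.5354 -0.1984  0.0085] 72
s2 scene zmax [0.0663 0.0665 0.0667 0.0676 0.0693] table -0.0034
  z0.010 [ 0.356  -0.2345  0.0396] 175
  z0.020 [ 0.356  -0.2349  0.0334] 160
  z0.030 [ 0.3567 -0.2348  0.0268] 119
  z0.040 [ 0.3583 -0.2353  0.0185] 168
  z0.050 [ 0.3533 -0.2331  0.0115] 23
  z0.06
[... 2270 characters left out ...]
6  0.0321] 113
  z0.100 [ 0.7415 -0.0097  0.0255] 250
  z0.110 [ 0.7432 -0.0089  0.0201] 218
tape scene zmax [0.0282 0.0283 0.0285 0.0286 0.029 ] table -0.003
  z0.010 [ 0.7293 -0.2135  0.0403] 183
  z0.020 [ 0.7275 -0.2129  0.0406] 436
  z0.030 [ 0.7254 -0.2115  0.0406] 157
tumbler side zmax [0.0967 0.0967 0.0969 0.0969 0.0972] table -0.0012
  z0.010 [0.7228 0.1194 0.0297] 66
  z0.020 [0.7225 0.1197 0.0302] 78
  z0.030 [0.7214 0.1204 0.0299] 78
  z0.040 [0.721  0.1205 0.0303] 127
  z0.050 [0.7211 0.1206 0.031 ] 160
  z0.060 [0.721  0.1205 0.0319] 179
  z0.070 [0.7212 0.1207 0.0325] 202
  z0.080 [0.721  0.1206 0.0332] 213
  z0.090 [0.7213 0.1204 0.034 ] 266
  z0.100 [0.7214 0.1204 0.0344] 56
```

View pics/c.png

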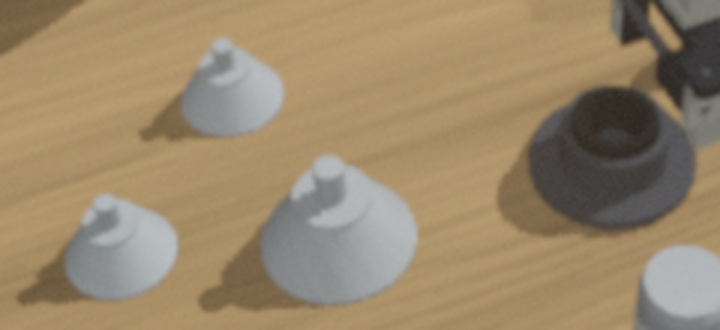

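The crop confirms the large cone at crop (340,230) as the shade: rim about 124 mm, knob top at 93 mm. The other two are only about 68 mm tall. Estimates: shade (0.538,-0.201), body (0.4645,0.250), base about (0.556,0.033). Now to the base, to see it with the wrist camera.

```bash
python3 -m handwheel '[[[0.3,0.1,-0.1],[0,0,0]],[[0.59,0.165,-0.3],[0,0,0]],[[0.59,0.165,-0.3],[0,0,0]],[[0.59,0.165,-0.3],[0,0,0]],[[0.59,0.165,-0.3],[0,0,0]]]'
python3 - <<'E'
from h import *
s=snapshot("wrist");np.save("w.npy",s,allow_pickle=True);save(s,"w1.png")
o=get_obs();print(o["tool_pos"],o["orientation"])
M=cv2.Rodrigues(np.array(s["rvec"],float))[0];print(-M.T@np.array(s["tvec"]).ravel(),M.round(3))
E
```

```text
clock: 0.52
tool_pos: [0.5556, 0.0336, 0.3037]
orientation: [179.9, 0.3, -179.9]
force: [0.4, -0.2, 0.1]
opening: 0.0878
[0.55649495 0.03347396 0.30218561] [ 1.79923253e+02  1.67539116e-01 -1.79925348e+02]
[ 0.55567518 -0.03290983  0.44736243] [[-1.    -0.001 -0.005]
 [-0.002  0.968  0.252]
 [ 0.005  0.252 -0.968]]
```

View pics/w1.png

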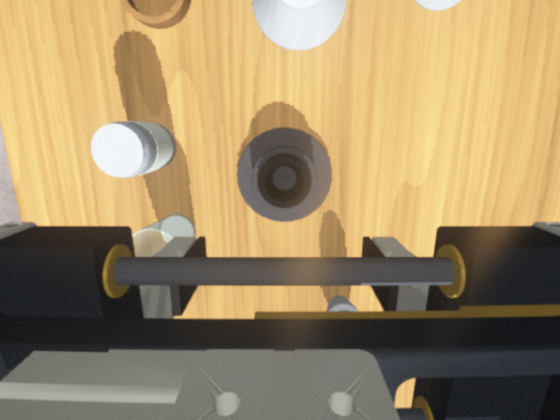

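The wrist view shows the whole base at (284,175) with the funnel mouth around (285,178). The tin is at (133,150) and the tumbler is partly hidden at (165,240). Fitting the base rings now.

Run:
```python
from h import *
s=np.load("w.npy",allow_pickle=True).item()
w=cloud(s);M=cv2.Rodrigues(np.array(s["rvec"],float))[0]
sub=w[120:230,230:340];z=sub[...,2]
print("table",np.nanmedian(z[:10]).round(4), "hist",np.histogram(z[np.isfinite(z)],np.arange(-.004,.08,.004)))
c=np.array([.556,.033]);
for it in range(2):
  for lo,hi,lab in[(.003,.018,"disc"),(.046,.052,"collar"),(.053,.075,"sleeve")]:
    q=sub[(z>lo)&(z<hi)];a=np.arctan2(q[:,1]-c[1],q[:,0]-c[0]);r=np.hypot(*(q[:,:2]-c).T)
    e=[]
    for k in np.arange(-np.pi,np.pi,.2):
        m=(a>=k)&(a<k+.2)
        if m.sum()>4: i=np.argsort(r[m])[-2];e.append(q[m][i])
    e=np.array(e)
    if len(e)<6: print(lab,len(e));continue
    A=np.c_[2*e[:,:2],np.ones(len(e))];x=np.linalg.lstsq(A,(e[:,:2]**2).sum(1),rcond=None)[0]
    print(lab,x[:2].round(4),np.sqrt(x[2]+x[0]**2+x[1]**2).round(4),"z",np.median(q[:,2]).round(4),len(e))
# axial profile
r=np.hypot(sub[...,0]-.556,sub[...,1]-.033)
for k in np.arange(0,.08,.004):
    m=(r>=k)&(r<k+.004);print(round(k,3),np.nanpercentile(z[m],[10,50,90]).round(4))
save(s,"w2.png",(230,120,340,230),5)
```

```text
table -0.0004 hist (array([3344, 1658,    2, 2476, 1078,  175,  287,   49,   80,   88,   96,
        111,  177, 1241,  128, 1003,   50,    0,    0,    0]), array([-0.004,  0.   ,  0.004,  0.008,  0.012,  0.016,  0.02 ,  0.024,
        0.028,  0.032,  0.036,  0.04 ,  0.044,  0.048,  0.052,  0.056,
        0.06 ,  0.064,  0.068,  0.072,  0.076]))
disc [0.5576 0.0328] 0.0693 z 0.0116 32
collar [0.5574 0.0329] 0.0443 z 0.0494 32
sleeve [0.5574 0.0331] 0.0344 z 0.0585 32
disc [0.5576 0.0328] 0.0693 z 0.0116 32
collar [0.5574 0.0329] 0.0443 z 0.0494 32
sleeve [0.5574 0.0331] 0.0344 z 0.0585 32
0.0 [0.0194 0.0202 0.0211]
0.004 [0.0196 0.0203 0.0214]
0.008 [0.0192 0.0202 0.0212]
0.012 [0.0192 0.0202 0.0214]
0.016 [0.0201 0.0301 0.0374]
0.02 [0.0364 0.0445 0.053 ]
0.024 [0.0506 0.0577 0.0592]
0.028 [0.0577 0.0587 0.0597]
0.032 [0.0473 0.0583 0.0596]
0.036 [0.0482 0.0495 0.0507]
0.04 [0.0483 0.0495 0.0506]
0.044 [0.011  0.0131 0.0497]
0.048 [0.0107 0.0117 0.0127]
0.052 [0.0105 0.0116 0.0127]
0.056 [0.0106 0.0117 0.0126]
0.06 [0.0106 0.0117 0.0128]
0.064 [0.0104 0.0115 0.0126]
0.068 [-0.0012  0.0093  0.0118]
0.072 [-0.0014 -0.0003  0.0007]
0.076 [-0.0015 -0.0004  0.0007]
```

View pics/w2.png

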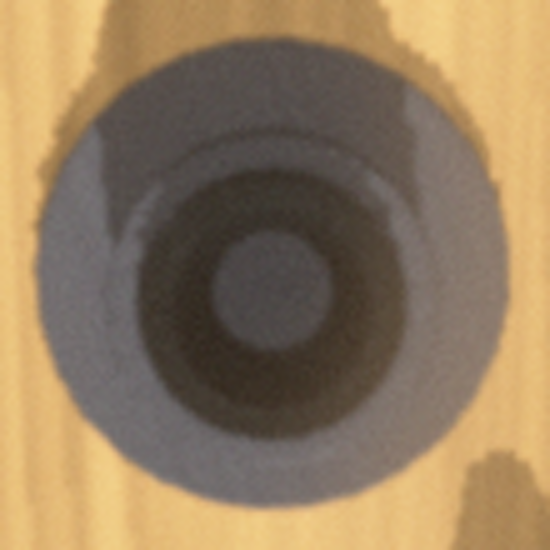

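The wrist crop shows concentric rings centred near crop (272,270). Base axis is (0.5575,0.033), with the disc, collar and sleeve fits agreeing. The sleeve mouth is at z≈0.059, about 9 mm above the collar. Expected underside is ≈0.027 at first contact and ≈0.023 when home. Next I view the body from the same relative pose.

```bash
python3 -m handwheel '[[[0.08,0.19,0],[0,0,0]],[[0.16,0.38,0],[0,0,0]],[[0.24,0.57,0],[0,0,0]],[[0.32,0.76,0],[0,0,0]],[[0.4,0.95,0],[0,0,0]]]'
python3 -m handwheel '[[[0.06,0.133,0],[0,0,0]],[[0.06,0.133,0],[0,0,0]],[[0.06,0.133,0],[0,0,0]],[[0.06,0.133,0],[0,0,0]]]'
cat >> h.py <<'E'
def edge(w,c,lo,hi,n=.2,rmax=.1):
    z=w[...,2];q=w[(z>lo)&(z<hi)&(np.hypot(w[...,0]-c[0],w[...,1]-c[1])<rmax)]
    a=np.arctan2(q[:,1]-c[1],q[:,0]-c[0]);r=np.hypot(*(q[:,:2]-c).T);e=[]
    for k in np.arange(-np.pi,np.pi,n):
        m=(a>=k)&(a<k+n)
        if m.sum()>4: e.append(q[m][np.argsort(r[m])[-2]])
    e=np.array(e);A=np.c_[2*e[:,:2],np.ones(len(e))];x=np.linalg.lstsq(A,(e[:,:2]**2).sum(1),rcond=None)[0]
    return x[:2].round(4),np.sqrt(x[2]+x[0]**2+x[1]**2).round(4),np.median(q[:,2]).round(4),len(e)
E
python3 - <<'E'
from h import *
s=snapshot("wrist");np.save("w3.npy",s,allow_pickle=True);save(s,"w3.png")
o=get_obs();print(o["tool_pos"],o["orientation"])
w=cloud(s)
c=np.array([.4645,.25])
for lo,hi in[(.122,.135),(.11,.12),(.085,.1),(.06,.08),(.03,.045)]:
    q=w[(w[...,2]>lo)&(w[...,2]<hi)&(np.hypot(w[...,0]-c[0],w[...,1]-c[1])<.04)]
    print(lo,len(q))
    if len(q)>60:print(edge(w,c,lo,hi,.3,.04),q.mean(0).round(4))
E
```

```text
clock: 0.98
tool_pos: [0.4765, 0.2244, 0.2993]
orientation: [-179.9, -0.1, 179.9]
force: [1.3, 0.5, 0.3]
opening: 0.0879
clock: 1.32
tool_pos: [0.4653, 0.2496, 0.2994]
orientation: [-179.9, -0.1, -180.0]
force: [-0.3, -0.6, -0.2]
opening: 0.0876
[0.46543092 0.24907726 0.29962008] [-1.79922588e+02 -6.48749343e-02  1.79964308e+02]
0.122 429
(array([0.4668, 0.2496]), np.float64(0.0121), np.float64(0.1274), 21) [0.4666 0.2491 0.1269]
0.11 242
(array([0.4667, 0.25  ]), np.float64(0.0166), np.float64(0.1148), 17) [0.4669 0.2448 0.1148]
0.085 61
(array([0.4662, 0.2513]), np.float64(0.0217), np.float64(0.0941), 6) [0.4664 0.2348 0.0941]
0.06 52
0.03 188
(array([0.4666, 0.2499]), np.float64(0.0263), np.float64(0.0432), 13) [0.4664 0.2361 0.0429]
```

View pics/w3.png

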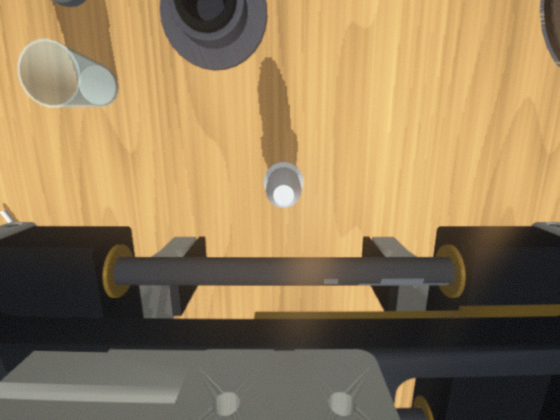

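The body top shows at (284,196). The wrist fit puts the body at (0.4667,0.2499), and the side view agrees within 2 mm. I'll square it up by gripping first across y, then across x. Each grip is at height ~86 mm (TCP z 0.081), which keeps 5 mm under the gripper body.

```bash
python3 -m handwheel '[[[-0.005,0.002,0.1],[0,0,0.018]],[[-0.005,0.002,0.2],[0,0,0.036]],[[-0.005,0.002,0.3],[0,0,0.054]],[[-0.005,0.002,0.4],[0,0,0.072]],[[-0.005,0.002,0.5],[0,0,0.09]]]'
python3 -m handwheel '[[[0,0,0],[0,0,0.018]],[[0,0,0],[0,0,0.036]],[[0,0,0],[0,0,0.054]],[[0,0,0],[0,0,0.072]],[[0,0,0],[0,0,0.09]]]'
python3 -m handwheel '[[[0,0,0],[0,0,0.018]],[[0,0,0],[0,0,0.036]],[[0,0,0],[0,0,0.054]],[[0,0,0],[0,0,0.07]],[[0,0,0],[0,0,0.07]]]'
python3 - <<'E'
from h import *
o=get_obs();print(o["tool_pos"],o["orientation"],o["joint_pos"])
E
```

```text
clock: 1.78
tool_pos: [0.4667, 0.2486, 0.1995]
orientation: [-180.0, 0.0, 147.2]
force: [-0.5, -0.3, -0.2]
opening: 0.0875
clock: 2.2
tool_pos: [0.4667, 0.2486, 0.2002]
orientation: [-180.0, 0.0, 114.7]
force: [-0.8, -0.7, 0.5]
opening: 0.0875
clock: 2.62
tool_pos: [0.4667, 0.2487, 0.2003]
orientation: [-180.0, 0.0, 89.6]
force: [-0.2, -0.6, 0.4]
opening: 0.0878
[0.46666141 0.24874382 0.2002917 ] [-1.79983253e+02  1.95888268e-02  8.96159095e+01] [ 4.93247312e+01  8.60801043e+00 -2.10344670e+01 -1.22948362e-04
 -6.03832944e+01 -1.39708764e+02]
```

```bash
python3 -m handwheel '[[[0,0,0.12],[0,0,0]],[[0,0,0.24],[0,0,0]],[[0,0,0.36],[0,0,0]],[[0,0,0.48],[0,0,0]],[[0,0,0.6],[0,0,0]]]'
python3 -m handwheel '[[[0,0,0],[0,0,0]],[[0,0,0],[0,0,0]],[[0,0,0],[0,0,0]],[[0,0,0],[0,0,0]],[[0,0,0],[0,0,0]]]' 0.2
python3 -m handwheel '[[[0,0,0],[0,0,0]],[[0,0,0],[0,0,0]],[[0,0,0],[0,0,0]]]' 0.2
python3 -m handwheel '[[[0,0,0],[0,0,0]],[[0,0,0],[0,0,0]],[[0,0,0],[0,0,0]],[[0,0,0],[0,0,0]],[[0,0,0],[0,0,0]]]' -1
```

```text
clock: 3.03
tool_pos: [0.4665, 0.2491, 0.0795]
orientation: [180.0, -0.0, 90.1]
force: [-0.7, 0.4, -0.3]
opening: 0.0877
clock: 3.45
tool_pos: [0.4668, 0.2506, 0.0821]
orientation: [179.9, -0.1, 90.0]
force: [-0.6, -1.0, -0.4]
opening: 0.0603
clock: 3.7
tool_pos: [0.4661, 0.2501, 0.0811]
orientation: [180.0, -0.0, 90.0]
force: [0.9, -1.5, 4.2]
opening: 0.0415
clock: 4.12
tool_pos: [0.4659, 0.25, 0.0805]
orientation: [-180.0, 0.0, 90.0]
force: [-0.3, 0.9, -0.4]
opening: 0.0692
```

```bash
python3 -m handwheel '[[[0,0,0],[0,0,0]],[[0,0,-0.12],[0,0,0]],[[0,0,-0.28],[0,0,0]],[[0,0,-0.44],[0,0,0]],[[0,0,-0.6],[0,0,0]]]' -1
python3 -m handwheel '[[[0,0,0],[0,0,-0.018]],[[0,0,0],[0,0,-0.036]],[[0,0,0],[0,0,-0.054]],[[0,0,0],[0,0,-0.072]],[[0,0,0],[0,0,-0.09]]]'
python3 -m handwheel '[[[0,0,0],[0,0,-0.018]],[[0,0,0],[0,0,-0.036]],[[0,0,0],[0,0,-0.054]],[[0,0,0],[0,0,-0.072]],[[0,0,0],[0,0,-0.09]]]'
python3 -m handwheel '[[[0,0,0],[0,0,-0.018]],[[0,0,0],[0,0,-0.036]],[[0,0,0],[0,0,-0.054]],[[0,0,0],[0,0,-0.07]],[[0,0,0],[0,0,-0.07]]]'
python3 -m handwheel '[[[0,0,0.12],[0,0,0]],[[0,0,0.24],[0,0,0]],[[0,0,0.36],[0,0,0]],[[0,0,0.48],[0,0,0]],[[0,0,0.6],[0,0,0]]]'
python3 -m handwheel '[[[0,0,0],[0,0,0]],[[0,0,0],[0,0,0]],[[0,0,0],[0,0,0]],[[0,0,0],[0,0,0]],[[0,0,0],[0,0,0]]]' 0.2
python3 -m handwheel '[[[0,0,0],[0,0,0]],[[0,0,0],[0,0,0]],[[0,0,0],[0,0,0]]]' 0.2
python3 -m handwheel '[[[0,0,0],[0,0,0]],[[0,0,0],[0,0,0]],[[0,0,0],[0,0,0]],[[0,0,0],[0,0,0]],[[0,0,0],[0,0,0]]]' -1
python3 -m handwheel '[[[0,0,-0.2],[0,0,0]],[[0,0,-0.4],[0,0,0]],[[0,0,-0.6],[0,0,0]],[[0,0,-0.8],[0,0,0]],[[0,0,-1],[0,0,0]]]' -1
python3 -m handwheel '[[[0,0,-0.1],[0,0,0]],[[0,0,-0.1],[0,0,0]],[[0,0,-0.1],[0,0,0]]]'
python3 - <<'E'
from h import *
for i in range(2):
    w=cloud(snapshot("wrist"));c=np.array([.466,.25]);print(get_obs()["tool_pos"])
    for lo,hi in[(.122,.135),(.11,.12),(.03,.045)]:print(edge(w,c,lo,hi,.3,.04))
E
```

```text
clock: 4.53
tool_pos: [0.4657, 0.2497, 0.2018]
orientation: [-180.0, 0.0, 90.0]
force: [1.1, 0.9, 0.1]
opening: 0.0877
clock: 4.95
tool_pos: [0.4659, 0.2499, 0.2006]
orientation: [180.0, -0.0, 122.7]
force: [-0.0, -0.2, -0.0]
opening: 0.0875
clock: 5.37
tool_pos: [0.4659, 0.2499, 0.2005]
orientation: [-180.0, -0.0, 155.1]
force: [0.1, -1.2, 0.4]
opening: 0.0875
clock: 5.78
tool_pos: [0.4659, 0.2499, 0.2005]
orientation: [-180.0, -0.0, -179.7]
force: [-0.3, 0.6, 0.5]
opening: 0.0873
clock: 6.2
tool_pos: [0.466, 0.25, 0.0797]
orientation: [180.0, 0.0, 179.8]
force: [-0.9, -0.1, -0.5]
opening: 0.0877
clock: 6.62
tool_pos: [0.4667, 0.2507, 0.0821]
orientation: [179.9, 0.1, 180.0]
force: [0.1, 0.5, -0.1]
opening: 0.0598
clock: 6.87
tool_pos: [0.4661, 0.2501, 0.0811]
orientation: [180.0, 0.0, 180.0]
force: [-2.5, 1.6, 5.7]
opening: 0.0416
clock: 7.28
tool_pos: [0.4659, 0.2499, 0.0804]
orientation: [-180.0, -0.0, 180.0]
force: [0.8, -0.1, -0.1]
opening: 0.069
clock: 7.7
tool_pos: [0.4656, 0.2496, 0.2827]
orientation: [180.0, 0.0, 180.0]
force: [1.1, 0.9, -0.1]
opening: 0.0876
clock: 7.95
tool_pos: [0.4662, 0.2503, 0.3019]
orientation: [179.9, 0.1, 180.0]
force: [-0.1, 0.0, -1.3]
opening: 0.0877
[0.46568059 0.24991037 0.30042324]
(array([0.4667, 0.2499]), np.float64(0.0122), np.float64(0.1274), 21)
(array([0.4666, 0.25  ]), np.float64(0.0167), np.float64(0.1148), 18)
(array([0.4667, 0.25  ]), np.float64(0.0264), np.float64(0.0431), 13)
[0.46545112 0.24966796 0.29956039]
(array([0.4666, 0.2498]), np.float64(0.0122), np.float64(0.1274), 21)
(array([0.4666, 0.25  ]), np.float64(0.0167), np.float64(0.1149), 19)
(array([0.4666, 0.2499]), np.float64(0.0264), np.float64(0.0432), 13)
```

Body is now squared at the commanded (0.466,0.250). The wrist camera reads (0.4666,0.2499), so the bias is only 0.6 mm in x. That puts the base at (0.557,0.033) in arm coordinates. Grip, lift, carry over the base and look again.

```bash
python3 -m handwheel '[[[0,0,0.2],[0,0,0]],[[0,0,0.4],[0,0,0]],[[0,0,0.6],[0,0,0]],[[0,0,0.8],[0,0,0]],[[0,0,1],[0,0,0]]]'
python3 -m handwheel '[[[0,0,0.1],[0,0,0]],[[0,0,0.1],[0,0,0]],[[0,0,0.1],[0,0,0]]]'
python3 -m handwheel '[[[0,0,0],[0,0,0]],[[0,0,0],[0,0,0]],[[0,0,0],[0,0,0]],[[0,0,0],[0,0,0]],[[0,0,0],[0,0,0]]]' 1
python3 -m handwheel '[[[0,0,0],[0,0,0]],[[0,0,0],[0,0,0]],[[0,0,0],[0,0,0]],[[0,0,0],[0,0,0]],[[0,0,0],[0,0,0]]]' 1
python3 -m handwheel '[[[0,0,-0.06],[0,0,0]],[[0,0,-0.2],[0,0,0]],[[0,0,-0.4],[0,0,0]],[[0,0,-0.6],[0,0,0]],[[0,0,-0.8],[0,0,0]]]'
python3 -m handwheel '[[[-0.05,-0.12,-0.15],[0,0,0]],[[-0.11,-0.26,-0.3],[0,0,0]],[[-0.18,-0.42,-0.3],[0,0,0]],[[-0.25,-0.58,-0.3],[0,0,0]],[[-0.32,-0.74,-0.3],[0,0,0]]]'
python3 -m handwheel '[[[-0.06,-0.15,0],[0,0,0]],[[-0.1,-0.25,0],[0,0,0]],[[-0.125,-0.31,0],[0,0,0]],[[-0.135,-0.345,0],[0,0,0]],[[-0.135,-0.345,0],[0,0,0]]]'
python3 -m handwheel '[[[0,0,0],[0,0,0]],[[0,0,0],[0,0,0]],[[0,0,0],[0,0,0]]]'
python3 - <<'E'
from h import *
for i in range(2):
    s=snapshot("wrist");w=cloud(s);c=np.array([.557,.033]);o=get_obs();print(o["tool_pos"],o["force"])
    for lo,hi in[(.003,.018),(.046,.052),(.053,.075)]:print(edge(w,c,lo,hi))
save(s,"w4.png")
E
```

```text
clock: 8.47
tool_pos: [0.465, 0.2489, 0.0978]
orientation: [-179.9, -0.1, 180.0]
force: [0.2, 1.1, -0.6]
opening: 0.088
clock: 8.72
tool_pos: [0.4652, 0.2489, 0.079]
orientation: [-179.8, -0.2, -180.0]
force: [0.6, 0.6, -0.1]
opening: 0.0879
clock: 9.13
tool_pos: [0.4663, 0.2503, 0.0816]
orientation: [179.9, 0.1, -180.0]
force: [-0.1, -0.6, -0.0]
opening: 0.0598
clock: 9.55
tool_pos: [0.4659, 0.25, 0.0807]
orientation: [-180.0, -0.0, -180.0]
force: [-1.4, 0.5, 4.3]
opening: 0.0415
clock: 9.97
tool_pos: [0.4652, 0.2493, 0.2414]
orientation: [-179.9, -0.1, 180.0]
force: [-0.2, 1.4, -3.7]
opening: 0.0416
clock: 10.38
tool_pos: [0.5299, 0.1007, 0.3005]
orientation: [180.0, -0.0, -180.0]
force: [1.4, 0.7, -3.2]
opening: 0.0414
clock: 10.8
tool_pos: [0.5569, 0.0321, 0.2997]
orientation: [-180.0, -0.1, 179.9]
force: [0.0, -0.1, -4.2]
opening: 0.0415
clock: 11.05
tool_pos: [0.5567, 0.034, 0.3006]
orientation: [180.0, 0.0, -179.9]
force: [0.1, -0.3, -3.6]
opening: 0.0413
[0.5567728  0.03392427 0.30063544] [ 0.02795775 -0.17385702 -3.72745507]
(array([0.5577, 0.0327]), np.float64(0.0693), np.float64(0.0115), 25)
(array([0.5575, 0.0328]), np.float64(0.0442), np.float64(0.0495), 25)
(array([0.5575, 0.0326]), np.float64(0.0342), np.float64(0.0586), 25)
[0.55679291 0.0338731  0.30065612] [ 0.79471003  0.88495374 -2.91589002]
(array([0.5577, 0.0327]), np.float64(0.0692), np.float64(0.0116), 25)
(array([0.5575, 0.0328]), np.float64(0.0442), np.float64(0.0495), 25)
(array([0.5575, 0.0325]), np.float64(0.0342), np.float64(0.0585), 25)
```

View pics/w4.png

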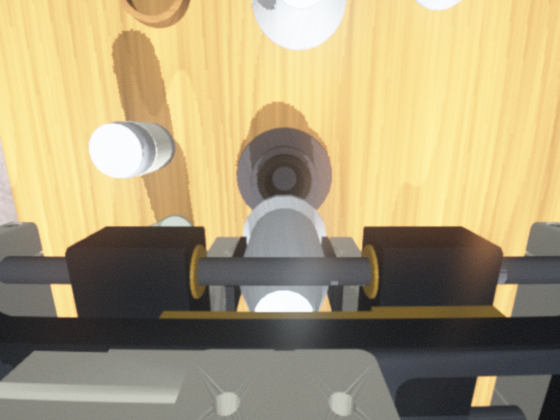

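The wrist view shows the body held straight over the base (base at (284,175), body at (285,255)). The base fit is unchanged at (0.5576,0.0327). Lowering to just above contact.

```bash
python3 -m handwheel '[[[0,0,0.15],[0,0,0]],[[0,0,0.35],[0,0,0]],[[0,0,0.55],[0,0,0]],[[0,0,0.75],[0,0,0]],[[0,0,0.85],[0,0,0]]]'
python3 -m handwheel '[[[0,0,0.04],[0,0,0]],[[0,0,0.05],[0,0,0]],[[0,0,0.05],[0,0,0]],[[0,0,0.05],[0,0,0]]]'
python3 -m handwheel '[[[0,0,0.01],[0,0,0]],[[0,0,0.02],[0,0,0]],[[0,0,0.02],[0,0,0]],[[0,0,0.02],[0,0,0]]]'
python3 -m handwheel '[[[0,0,0.01],[0,0,0]],[[0,0,0.015],[0,0,0]],[[0,0,0.015],[0,0,0]],[[0,0,0.015],[0,0,0]]]'
python3 -c "
from h import *
o=get_obs();print(o['tool_pos'],o['force'],o['moment'])"
```

```text
clock: 11.57
tool_pos: [0.5543, 0.0329, 0.1261]
orientation: [-179.9, -0.3, 180.0]
force: [-0.5, -0.3, -3.5]
opening: 0.0417
clock: 11.9
tool_pos: [0.5584, 0.0336, 0.1224]
orientation: [180.0, 0.2, -180.0]
force: [0.2, -0.1, -3.1]
opening: 0.0415
clock: 12.23
tool_pos: [0.5571, 0.033, 0.117]
orientation: [180.0, 0.0, 180.0]
force: [0.9, 0.4, -3.9]
opening: 0.0412
clock: 12.57
tool_pos: [0.5569, 0.0329, 0.1134]
orientation: [-180.0, -0.0, 180.0]
force: [0.1, -0.3, -2.7]
opening: 0.0414
[0.55690204 0.03293133 0.11343335] [ 0.11021592 -0.34127306 -2.665081  ] [ 0.01546876 -0.01006572  0.00330137]
```

```bash
python3 -m handwheel '[[[0,0,0.005],[0,0,0]],[[0,0,0.01],[0,0,0]],[[0,0,0.015],[0,0,0]],[[0,0,0.015],[0,0,0]]]'
python3 -m handwheel '[[[0,0,0.005],[0,0,0]],[[0,0,0.005],[0,0,0]],[[0,0,0.005],[0,0,0]]]'
python3 -m handwheel '[[[0,0,0.005],[0,0,0]],[[0,0,0.005],[0,0,0]],[[0,0,0.005],[0,0,0]]]'
```

```text
clock: 12.9
tool_pos: [0.5568, 0.0329, 0.1103]
orientation: [-180.0, -0.0, 180.0]
force: [-0.4, -0.5, -3.0]
opening: 0.0414
clock: 13.15
tool_pos: [0.5569, 0.033, 0.1095]
orientation: [-180.0, -0.0, 180.0]
force: [-0.1, 0.9, -3.8]
opening: 0.0416
clock: 13.4
tool_pos: [0.5569, 0.033, 0.1085]
orientation: [-180.0, -0.0, 180.0]
force: [0.0, 0.6, -4.3]
opening: 0.0417
```

Commanded TCP z is now 0.109 with no contact yet. Continuing in 0.6–1 mm steps, one at a time.

```bash
python3 -m handwheel '[[[0,0,0.004],[0,0,0]],[[0,0,0.004],[0,0,0]],[[0,0,0.004],[0,0,0]]]'
python3 -m handwheel '[[[0,0,0.003],[0,0,0]],[[0,0,0.003],[0,0,0]],[[0,0,0.003],[0,0,0]]]'
```

```text
clock: 13.65
tool_pos: [0.5569, 0.0329, 0.1077]
orientation: [-180.0, -0.0, 180.0]
force: [0.4, 0.3, -3.9]
opening: 0.0416
clock: 13.9
tool_pos: [0.5568, 0.0329, 0.1072]
orientation: [-180.0, -0.0, -180.0]
force: [-0.7, -0.2, -1.8]
opening: 0.0415
```

```bash
python3 -m handwheel '[[[0,0,0.003],[0,0,0]],[[0,0,0.003],[0,0,0]],[[0,0,0.003],[0,0,0]]]'
```

```text
clock: 14.15
tool_pos: [0.5569, 0.0329, 0.1069]
orientation: [-180.0, 0.0, -180.0]
force: [-3.3, 0.9, 4.3]
opening: 0.0411
```

Contact: the net z force rose to +4.3 N (about 8 N with the weight), with −3.3 N in x. I'll ease 0.4 mm toward −x.

```bash
python3 -m handwheel '[[[0.002,0,0],[0,0,0]],[[0.002,0,0],[0,0,0]],[[0.002,0,0],[0,0,0]]]'
```

```text
clock: 14.4
tool_pos: [0.5568, 0.033, 0.1069]
orientation: [180.0, 0.0, -180.0]
force: [-2.0, 0.1, 3.8]
opening: 0.0416
```

```bash
python3 -m handwheel '[[[0,0,0.002],[0,0,0]],[[0,0,0.002],[0,0,0]],[[0,0,0.002],[0,0,0]]]'
```

```text
clock: 14.65
tool_pos: [0.5568, 0.033, 0.1063]
orientation: [180.0, 0.0, -180.0]
force: [-1.4, -0.8, 4.4]
opening: 0.0414
```

It now slides at a steady ~8 N total push. Pressing on in small steps, watching for the hard stop.

```bash
python3 -m handwheel '[[[0.001,0,0.0025],[0,0,0]],[[0.001,0,0.005],[0,0,0]],[[0.001,0,0.005],[0,0,0]]]'
python3 -m handwheel '[[[0,0,0.0025],[0,0,0]],[[0,0,0.0025],[0,0,0]],[[0,0,0.0025],[0,0,0]]]'
```

```text
clock: 14.9
tool_pos: [0.5567, 0.0331, 0.1052]
orientation: [180.0, 0.0, -180.0]
force: [0.3, -0.9, 3.5]
opening: 0.0413
clock: 15.15
tool_pos: [0.5567, 0.0331, 0.1047]
orientation: [180.0, 0.0, -180.0]
force: [0.2, -1.5, 2.7]
opening: 0.0417
```

```bash
python3 -m handwheel '[[[0,0,0.0025],[0,0,0]],[[0,0,0.0025],[0,0,0]],[[0,0,0.0025],[0,0,0]]]'
```

```text
clock: 15.4
tool_pos: [0.5567, 0.0331, 0.1042]
orientation: [180.0, 0.0, -180.0]
force: [0.3, -0.5, 3.4]
opening: 0.0414
```

```bash
python3 -m handwheel '[[[0,0,0.002],[0,0,0]],[[0,0,0.002],[0,0,0]],[[0,0,0.002],[0,0,0]]]'
```

```text
clock: 15.65
tool_pos: [0.5566, 0.0331, 0.1038]
orientation: [180.0, 0.0, -180.0]
force: [1.2, -1.1, 2.7]
opening: 0.0416
```

```bash
python3 -m handwheel '[[[0,0,0.002],[0,0,0]],[[0,0,0.002],[0,0,0]],[[0,0,0.002],[0,0,0]]]'
```

```text
clock: 15.9
tool_pos: [0.5566, 0.033, 0.1034]
orientation: [180.0, 0.0, -180.0]
force: [1.5, -0.5, 3.8]
opening: 0.0415
```

```bash
python3 -m handwheel '[[[0,0,0.002],[0,0,0]],[[0,0,0.002],[0,0,0]],[[0,0,0.002],[0,0,0]]]'
```

```text
clock: 16.15
tool_pos: [0.5566, 0.033, 0.103]
orientation: [180.0, 0.0, -180.0]
force: [1.9, -0.9, 3.9]
opening: 0.041
```

```bash
python3 -m handwheel '[[[0,0,0.0015],[0,0,0]],[[0,0,0.0015],[0,0,0]],[[0,0,0.0015],[0,0,0]]]'
```

```text
clock: 16.4
tool_pos: [0.5566, 0.033, 0.1029]
orientation: [180.0, 0.0, -180.0]
force: [1.7, -0.4, 6.0]
opening: 0.0412
```

```bash
python3 -m handwheel '[[[-0.001,0,0.001],[0,0,0]],[[-0.001,0,0.001],[0,0,0]],[[-0.001,0,0.001],[0,0,0]]]'
```

```text
clock: 16.65
tool_pos: [0.5567, 0.033, 0.1028]
orientation: [-180.0, 0.0, -180.0]
force: [0.4, -1.0, 7.0]
opening: 0.0415
```

```bash
python3 -m handwheel '[[[0,0,0.001],[0,0,0]],[[0,0,0.001],[0,0,0]],[[0,0,0.001],[0,0,0]]]'; python3 -c "
from h import *
o=get_obs();print(o['tool_pos'],o['force'])"
```

```text
clock: 16.9
tool_pos: [0.5567, 0.033, 0.1028]
orientation: [-180.0, 0.0, -180.0]
force: [-0.8, -0.4, 8.9]
opening: 0.0417
[0.55670846 0.03300146 0.10284001] [-0.7976471  -0.40387343  8.86639185]
```

The force climbs with no further motion: hard stop at TCP 0.1028, about 4.2 mm below first contact, total push ≈12 N. Ease off, release, and back away upward.

```bash
python3 -m handwheel '[[[0,0,-0.0025],[0,0,0]],[[0,0,-0.0025],[0,0,0]]]'
python3 -m handwheel '[[[0,0,0],[0,0,0]],[[0,0,0],[0,0,0]],[[0,0,0],[0,0,0]],[[0,0,0],[0,0,0]],[[0,0,0],[0,0,0]]]' -1
python3 -m handwheel '[[[0,0,0],[0,0,0]],[[0,0,-0.1],[0,0,0]],[[0,0,-0.25],[0,0,0]],[[0,0,-0.4],[0,0,0]],[[0,0,-0.6],[0,0,0]]]' -1
python3 -m handwheel '[[[0,0,-0.15],[0,0,0]],[[0,0,-0.3],[0,0,0]],[[0,0,-0.4],[0,0,0]],[[0,0,-0.4],[0,0,0]],[[0,0,-0.4],[0,0,0]]]' -1
python3 - <<'E'
from h import *
s=snapshot("wrist");w=cloud(s);c=np.array([.557,.033]);o=get_obs();print(o["tool_pos"])
for lo,hi,r in[(.003,.018,.1),(.046,.0505,.1),(.0505,.056,.1),(.13,.142,.04),(.146,.16,.04)]:
    try: print(lo,edge(w,c,lo,hi,.3,r))
    except Exception as e: print(lo,e)
save(s,"w5.png",(200,100,370,240),4)
E
```

```text
clock: 17.07
tool_pos: [0.5566, 0.033, 0.1029]
orientation: [180.0, 0.0, 180.0]
force: [1.5, -0.8, 4.3]
opening: 0.0413
clock: 17.48
tool_pos: [0.5561, 0.0329, 0.1023]
orientation: [-180.0, -0.1, 180.0]
force: [-0.1, 0.5, 0.4]
opening: 0.0695
clock: 17.9
tool_pos: [0.5551, 0.0327, 0.2221]
orientation: [-179.9, -0.2, 180.0]
force: [1.2, 1.2, -1.2]
opening: 0.0875
clock: 18.32
tool_pos: [0.5569, 0.0332, 0.3039]
orientation: [179.9, 0.1, 180.0]
force: [0.5, -0.1, 0.5]
opening: 0.0875
[0.55626333 0.03308212 0.30253568]
0.003 (array([0.5576, 0.0328]), np.float64(0.0693), np.float64(0.0116), 21)
0.046 (array([0.5576, 0.0329]), np.float64(0.0444), np.float64(0.0494), 21)
0.0505 (array([0.5574, 0.0327]), np.float64(0.0416), np.float64(0.0544), 19)
0.13 (array([0.5576, 0.0329]), np.float64(0.0174), np.float64(0.1354), 20)
0.146 (array([0.5577, 0.0327]), np.float64(0.0114), np.float64(0.1497), 21)
```

View pics/w5.png

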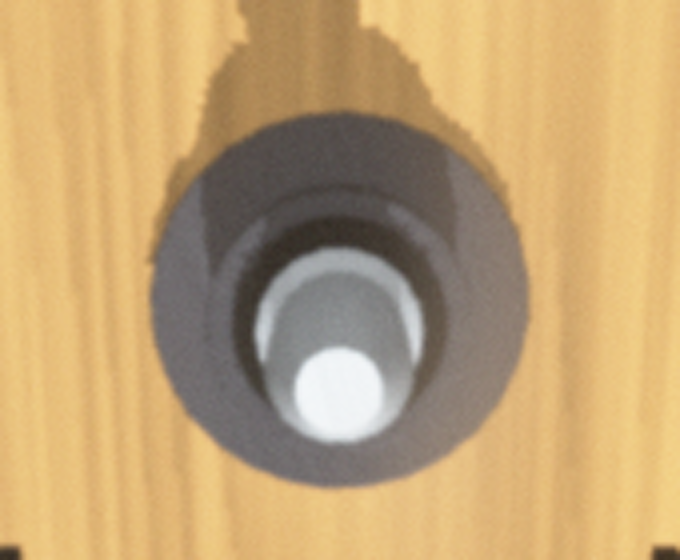

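Body and base are concentric: tip circle (0.5577,0.0327) against disc (0.5576,0.0328). The tip is at z 0.150 (underside ≈0.022), and the sleeve mouth dropped 4.1 mm, from 0.0585 to 0.0544. Stage 1 is good. Now to the big shade.

```bash
python3 -m handwheel '[[[0.02,-0.2,0],[0,0,0]],[[0.04,-0.4,0],[0,0,0]],[[0.06,-0.6,0],[0,0,0]],[[0.08,-0.8,0],[0,0,0]],[[0.093,-1,0],[0,0,0]]]'
python3 -m handwheel '[[[0,-0.17,0],[0,0,0]],[[0,-0.17,0],[0,0,0]],[[0,-0.17,0],[0,0,0]],[[0,-0.17,0],[0,0,0]],[[0,-0.17,0],[0,0,0]]]'
python3 - <<'E'
from h import *
s=snapshot("wrist");w=cloud(s);c=np.array([.538,-.201]);o=get_obs();print(o["tool_pos"])
for lo,hi,r in[(.003,.014,.08),(.03,.05,.08),(.053,.062,.05),(.085,.1,.02)]:
    print(lo,edge(w,c,lo,hi,.3,r))
E
```

```text
clock: 18.78
tool_pos: [0.5367, -0.1685, 0.3013]
orientation: [180.0, -0.1, -180.0]
force: [1.2, -0.2, -0.1]
opening: 0.0873
clock: 19.2
tool_pos: [0.5378, -0.2003, 0.3019]
orientation: [180.0, -0.1, -180.0]
force: [-0.1, 0.3, -0.2]
opening: 0.0877
[ 0.53795414 -0.20005132  0.30224743]
0.003 (array([ 0.539 , -0.2005]), np.float64(0.0613), np.float64(0.0091), 21)
0.03 (array([ 0.5389, -0.2004]), np.float64(0.0455), np.float64(0.0396), 21)
0.053 (array([ 0.5388, -0.2007]), np.float64(0.0311), np.float64(0.0576), 21)
0.085 (array([ 0.5388, -0.2007]), np.float64(0.0112), np.float64(0.0916), 21)
```

The shade is at (0.5382,-0.2006) in arm coordinates, with rim radius 61 mm and knob top 0.0916, so it is the right one and the tool is already over it. Descend to TCP 0.079 (tips 7 mm above the shade top), grip the knob, and lift.

```bash
python3 -m handwheel '[[[0,0.002,0.2],[0,0,0]],[[0,0.002,0.4],[0,0,0]],[[0,0.002,0.6],[0,0,0]],[[0,0.002,0.8],[0,0,0]],[[0,0.002,0.95],[0,0,0]]]'
python3 -m handwheel '[[[0,0,0.08],[0,0,0]],[[0,0,0.14],[0,0,0]],[[0,0,0.17],[0,0,0]],[[0,0,0.17],[0,0,0]]]'
python3 -m handwheel '[[[0,0,0],[0,0,0]],[[0,0,0],[0,0,0]],[[0,0,0],[0,0,0]],[[0,0,0],[0,0,0]],[[0,0,0],[0,0,0]]]' 1
python3 -m handwheel '[[[0,0,0],[0,0,0]],[[0,0,0],[0,0,0]],[[0,0,0],[0,0,0]],[[0,0,0],[0,0,0]],[[0,0,0],[0,0,0]]]' 1
python3 -m handwheel '[[[0,0,0],[0,0,0]],[[0,0,0],[0,0,0]],[[0,0,0],[0,0,0]],[[0,0,0],[0,0,0]],[[0,0,0],[0,0,0]]]' 1
```

```text
clock: 19.67
tool_pos: [0.5368, -0.1991, 0.1099]
orientation: [180.0, -0.1, -179.9]
force: [-0.3, -0.2, -0.4]
opening: 0.0875
clock: 20.0
tool_pos: [0.5374, -0.1996, 0.0775]
orientation: [180.0, -0.1, -179.9]
force: [0.3, -1.0, 0.7]
opening: 0.0877
clock: 20.42
tool_pos: [0.5383, -0.2007, 0.0795]
orientation: [-180.0, 0.1, 180.0]
force: [0.5, 1.1, 0.0]
opening: 0.0601
clock: 20.83
tool_pos: [0.5379, -0.2006, 0.0787]
orientation: [-180.0, -0.0, -180.0]
force: [0.2, -0.2, 0.3]
opening: 0.0259
clock: 21.25
tool_pos: [0.5379, -0.2006, 0.0787]
orientation: [-180.0, -0.0, 180.0]
force: [-0.1, -0.3, -0.6]
opening: 0.0234
```

```bash
python3 -m handwheel '[[[0,0,-0.05],[0,0,0]],[[0,0,-0.18],[0,0,0]],[[0,0,-0.34],[0,0,0]],[[0,0,-0.5],[0,0,0]],[[0,0,-0.66],[0,0,0]]]'
python3 -m handwheel '[[[0,0,-0.16],[0,0,0]],[[-0.01,0.1,-0.3],[0,0,0]],[[-0.03,0.25,-0.4],[0,0,0]],[[-0.05,0.42,-0.44],[0,0,0]],[[-0.06,0.6,-0.44],[0,0,0]]]'
python3 -m handwheel '[[[-0.02,0.18,0],[0,0,0]],[[-0.03,0.36,0],[0,0,0]],[[-0.033,0.48,0],[0,0,0]],[[-0.033,0.54,0],[0,0,0]],[[-0.033,0.568,0],[0,0,0]]]'
python3 -m handwheel '[[[0,0,0.05],[0,0,0]],[[0,0,0.15],[0,0,0]],[[0,0,0.25],[0,0,0]],[[0,0,0.3],[0,0,0]],[[0,0,0.3],[0,0,0]]]'
python3 -m handwheel '[[[0,0,0],[0,0,0]],[[0,0,0],[0,0,0]],[[0,0,0],[0,0,0]],[[0,0,0],[0,0,0]],[[0,0,0],[0,0,0]]]'
python3 - <<'E'
from h import *
o=get_obs();print(o["tool_pos"],o["force"])
a=snapshot("scene");b=snapshot("side")
cv2.imwrite("pics/f.png",np.hstack([cv2.resize(x["color"][y0:y0+200,x0:x0+180,::-1],None,fx=2.2,fy=2.2) for x,x0,y0 in((a,230,90),(b,170,90))]))
E
```

```text
clock: 21.67
tool_pos: [0.5375, -0.2005, 0.2127]
orientation: [180.0, -0.0, -180.0]
force: [1.0, 0.3, -2.1]
opening: 0.0232
clock: 22.08
tool_pos: [0.5509, -0.0799, 0.3024]
orientation: [180.0, 0.3, 179.9]
force: [0.8, -0.3, -1.8]
opening: 0.0233
clock: 22.5
tool_pos: [0.5563, 0.0347, 0.2992]
orientation: [180.0, 0.0, -179.9]
force: [0.9, -0.9, -1.7]
opening: 0.0234
clock: 22.92
tool_pos: [0.5549, 0.0314, 0.2358]
orientation: [-179.9, -0.3, 179.9]
force: [-0.3, -0.8, -1.8]
opening: 0.0233
clock: 23.33
tool_pos: [0.5569, 0.033, 0.2395]
orientation: [180.0, 0.1, -180.0]
force: [-0.1, -0.1, -2.5]
opening: 0.0233
[0.55686535 0.03302355 0.23951424] [-0.14918177 -0.13050192 -2.543083  ]
```

View pics/f.png

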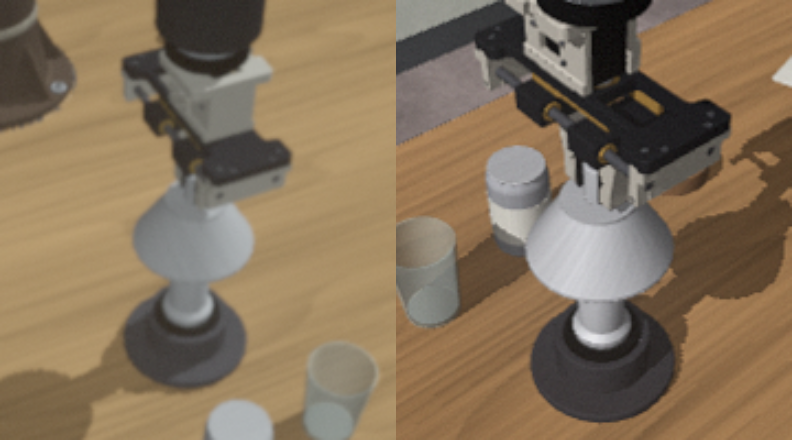

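Both halves show the shade held level and coaxial over the standing body, at left crop (193,235) and right crop (600,240). Lowering.

```bash
python3 -m handwheel '[[[0,0,0.06],[0,0,0]],[[0,0,0.13],[0,0,0]],[[0,0,0.19],[0,0,0]],[[0,0,0.23],[0,0,0]],[[0,0,0.23],[0,0,0]]]'
python3 -m handwheel '[[[0,0,0.01],[0,0,0]],[[0,0,0.02],[0,0,0]],[[0,0,0.03],[0,0,0]],[[0,0,0.03],[0,0,0]],[[0,0,0.03],[0,0,0]]]'
python3 -m handwheel '[[[0,0,0.005],[0,0,0]],[[0,0,0.01],[0,0,0]],[[0,0,0.015],[0,0,0]],[[0,0,0.015],[0,0,0]]]'
```

```text
clock: 23.85
tool_pos: [0.5556, 0.0328, 0.1911]
orientation: [-180.0, -0.2, 180.0]
force: [-0.9, -0.1, -1.4]
opening: 0.0231
clock: 24.27
tool_pos: [0.5567, 0.033, 0.1871]
orientation: [180.0, 0.0, -180.0]
force: [0.6, -0.3, -1.5]
opening: 0.0234
clock: 24.6
tool_pos: [0.5565, 0.0329, 0.1836]
orientation: [-180.0, -0.0, 180.0]
force: [-0.5, 0.0, -2.6]
opening: 0.0234
```

```bash
python3 -m handwheel '[[[0,0,0.005],[0,0,0]],[[0,0,0.01],[0,0,0]],[[0,0,0.01],[0,0,0]],[[0,0,0.01],[0,0,0]]]'
```

```text
clock: 24.93
tool_pos: [0.5565, 0.033, 0.1817]
orientation: [-180.0, -0.0, -180.0]
force: [-0.1, -0.9, -1.4]
opening: 0.0233
```

```bash
python3 -m handwheel '[[[0,0,0.004],[0,0,0]],[[0,0,0.004],[0,0,0]],[[0,0,0.004],[0,0,0]]]'
```

```text
clock: 25.18
tool_pos: [0.5566, 0.033, 0.1809]
orientation: [180.0, -0.0, 180.0]
force: [-0.5, -0.7, -1.9]
opening: 0.0232
```

```bash
python3 -m handwheel '[[[0,0,0.003],[0,0,0]],[[0,0,0.005],[0,0,0]],[[0,0,0.005],[0,0,0]]]'
```

```text
clock: 25.43
tool_pos: [0.5565, 0.033, 0.1798]
orientation: [-180.0, -0.0, 180.0]
force: [0.3, 0.7, -1.5]
opening: 0.0233
```

```bash
python3 -m handwheel '[[[0,0,0.003],[0,0,0]],[[0,0,0.003],[0,0,0]],[[0,0,0.003],[0,0,0]]]'
```

```text
clock: 25.68
tool_pos: [0.5566, 0.033, 0.1793]
orientation: [-180.0, -0.0, -180.0]
force: [-0.2, -0.2, -1.8]
opening: 0.0233
```

```bash
python3 -m handwheel '[[[0,0,0.002],[0,0,0]],[[0,0,0.002],[0,0,0]],[[0,0,0.002],[0,0,0]]]'
```

```text
clock: 25.93
tool_pos: [0.5566, 0.033, 0.1789]
orientation: [-180.0, -0.0, 180.0]
force: [0.6, -0.3, -0.9]
opening: 0.0233
```

```bash
python3 -m handwheel '[[[0,0,0.002],[0,0,0]],[[0,0,0.002],[0,0,0]],[[0,0,0.002],[0,0,0]]]'
```

```text
clock: 26.18
tool_pos: [0.5567, 0.033, 0.1787]
orientation: [180.0, 0.0, -180.0]
force: [0.6, 0.1, 0.3]
opening: 0.0236
```

```bash
python3 -m handwheel '[[[0,0,0.001],[0,0,0]],[[0,0,0.001],[0,0,0]],[[0,0,0.001],[0,0,0]]]'
```

```text
clock: 26.43
tool_pos: [0.5568, 0.033, 0.1786]
orientation: [180.0, 0.0, -180.0]
force: [-0.3, -0.3, 1.3]
opening: 0.0232
```

Seated: z stopped at the predicted 0.1787, with a net force of +1.3 N (about 3 N contact). Release and retreat.

```bash
python3 -m handwheel '[[[0,0,0],[0,0,0]],[[0,0,0],[0,0,0]],[[0,0,0],[0,0,0]],[[0,0,0],[0,0,0]],[[0,0,0],[0,0,0]]]' -1
python3 -m handwheel '[[[0,0,0],[0,0,0]],[[0,0,-0.05],[0,0,0]],[[0,0,-0.2],[0,0,0]],[[0,0,-0.4],[0,0,0]],[[0,0,-0.6],[0,0,0]]]' -1
python3 -m handwheel '[[[0,0,0],[0,0,0]],[[0,0,0],[0,0,0]],[[0,0,0],[0,0,0]],[[0,0,0],[0,0,0]],[[0,0,0],[0,0,0]]]' -1
python3 - <<'E'
from h import *
s=snapshot("wrist");w=cloud(s);c=np.array([.557,.033]);o=get_obs();print(o["tool_pos"])
for lo,hi,r in[(.102,.115,.08),(.13,.15,.08),(.153,.163,.05),(.185,.2,.02)]:
    try:print(lo,edge(w,c,lo,hi,.3,r))
    except Exception as e: print(lo,e)
m=(np.hypot(w[...,0]-.557,w[...,1]-.033)<.028)&(w[...,2]>.15)&(w[...,2]<.165)
q=w[m];q=q[np.abs(q[:,2]-np.median(q[:,2]))<.004];x=np.linalg.lstsq(np.c_[q[:,:2],np.ones(len(q))],q[:,2],rcond=None)[0];print("top tilt",x[:2],np.median(q[:,2]))
a=snapshot("scene");b=snapshot("side")
cv2.imwrite("pics/g.png",np.hstack([cv2.resize(x["color"][y0:y0+200,x0:x0+180,::-1],None,fx=2.2,fy=2.2) for x,x0,y0 in((a,230,120),(b,170,110))]))
E
```

```text
clock: 26.85
tool_pos: [0.5566, 0.033, 0.1783]
orientation: [-180.0, -0.0, 180.0]
force: [-0.1, -0.2, 0.3]
opening: 0.0512
clock: 27.27
tool_pos: [0.5559, 0.0326, 0.3]
orientation: [-180.0, -0.1, -180.0]
force: [2.1, 0.2, -0.2]
opening: 0.0839
clock: 27.68
tool_pos: [0.556, 0.0328, 0.2974]
orientation: [-180.0, -0.1, 180.0]
force: [-0.1, -0.2, 0.2]
opening: 0.0876
[0.55613918 0.03283444 0.29740255]
0.102 (array([0.5575, 0.0328]), np.float64(0.0614), np.float64(0.1094), 21)
0.13 (array([0.5577, 0.0329]), np.float64(0.0455), np.float64(0.1398), 21)
0.153 (array([0.5577, 0.0328]), np.float64(0.0311), np.float64(0.1576), 21)
0.185 (array([0.5575, 0.0328]), np.float64(0.0114), np.float64(0.1915), 21)
top tilt [ 0.00227826 -0.00014634] 0.15762309665863444
```

View pics/g.png

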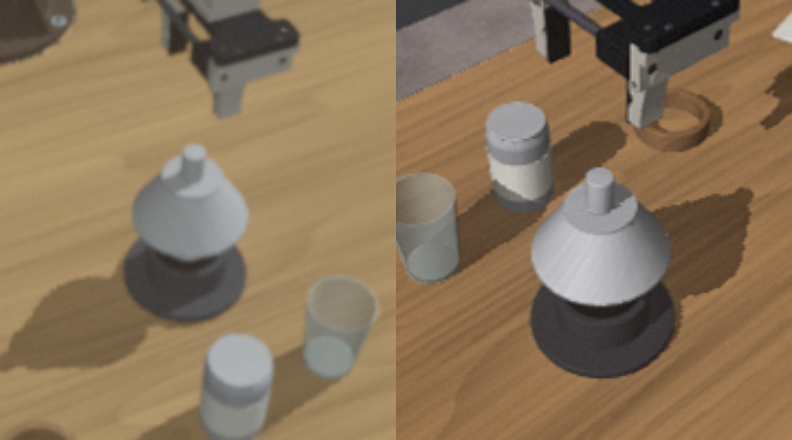

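The shade sits level (tilt ≈0.002 rad) and centred, with its rim plane at about 0.0996. The gripper is clear and the bystanders are untouched. Handing in.

```bash
python3 -c "
from plant import *
print(close_job(), get_obs()['clock'])"
```

```text
the job is handed in; nothing more can be done
the job is handed in; nothing more can be done
```

The lamp is assembled and the job is handed in. The last move ended at 27.7 s of the 72 s allowed. The hand-in gives no verdict, and none of my last checks failed.

**Body:** I squared it up in the jaws, set it in the sleeve and pressed down to the hard stop. The push was about 12 N in total including its weight. The sleeve mouth dropped 4.1 mm. Before the shade went on, the body's axis was within about 0.3 mm of the base's in the wrist camera. Its underside was about 22 mm above the base's underside.

**Shade:** I took the largest of the three look-alikes, lowered it onto the cone with about 3 N and let go. Its rim plane is about 78 mm above the body's underside. It is centred within about 0.3 mm and level within about 0.003 rad.

**Clearance:** The gripper is about 9 cm clear above the knob. The tumbler, tin and tape look unmoved in the last pictures, though I did not measure them again.

**Disagreements:** The wrist camera reads about 0.6 to 1 mm high in x compared with the arm, which I allowed for. The scene and side cameras differed by up to about 3 mm, so I used them only for a first estimate.

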